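Vent a seed-drying box and crack its sticky lid

ROBOT

A 7-joint arm with a two-finger parallel gripper is mounted at the origin on a cart in front of the work surface, level with it; the furniture and walls round the work are solid. World frame = base frame: x ahead of the robot, y to its left, z up, the work surface at z = 0. Lengths are in m, angles in rad, forces in N, time in s.
With the tool pointing down it reaches from about 0.425 to 0.925 m from the base axis. Payload 6.8 kg.
Tool frame: the origin (TCP) lies at the very end of the fingers, on their centre line; the grasp point (between the pads) lies 19 mm behind it; z points along the fingers, y is the line along which they close (so a half turn about z gives the same grasp; the last joint's range is limited). The gripper opens to 85 mm and grips with 20 to 120 N. Pads are 22 mm wide; open, the fingers measure 114 mm over their backs; the gripper's body (76 mm by 85 mm) begins 54 mm behind the grasp point. The pads swing forward as they close: fully open they stand 13 mm farther back than shut.
Start: joints at [1.003, 0.477, 0.022, 1.555, -0.011, 1.109, -0.083], TCP at [0.3, -0.605, 0.231] pointing down, gripper open.
Joint ranges: [-2.96, 2.96], [-0.34, 2.1], [-1.41, 1.46], [0.24, 2.44], [-1.37, 4.51], [0.17, 1.92], [-2.96, 2.96]. Speed limits (rad/s): [2.39, 2.39, 3.14, 3.14, 3.14, 3.14, 3.14].

INTERFACE

Orientations are given as a unit quaternion [w, x, y, z].
In Python, from station import telemetry, viewer, job, search_frame, cut_out gives the robot as it stands. The module is installed in compiled form; this text tells all that it offers.
- The arm moves only by the shell command python3 -m crank 'ROWS' [FORCE]. ROWS is JSON, a list of rows, each an object with "delta_rot": the turn, a rotation vector about the tool's x, y, z in degrees, a list of three; "xyz": the shift along the tool's x, y, z in m, a list of three; "fingers": the gripper command: -1 is fully open, 1 is shut, values between are in proportion. In form: [{"delta_rot": [ax, ay, az], "xyz": [dx, dy, dz], "fingers": fingers}, ...]. A call has 1 to 10 rows; each row is the pose to reach, as a shift and turn from the pose commanded when the call began, along the tool's axes at that moment; what a row does not reach only later rows make up. A row lasts 1/10 s, in which the tool goes at most 50 mm and 8.59 degrees, less where a joint would pass 70% of its speed; a pose out of reach is approached as far as the arm can. A call with a gripper value outside its range is refused whole. The fingers move at their own pace and stop on an object; FORCE is the grip in N (left out, the last holds). Time passes only in rows, so rows that repeat a pose let the fingers close. It gives the time, the measured TCP pose, the force, the opening and the grip force at its end, in the units of the state.
- telemetry.get_obs(): the state, without advancing time (a new reading comes with each control period).
- viewer.read_camera(name): name is "scene" or "top"; returns a dict with "img" (480x640x3 uint8, red, green, blue), "fx", "fy", "cx", "cy" (pixels), "origin" and "rotation" of the camera in the world. Camera axes: x right, y up, looking along -z (the intrinsics and any distortion apply to the point x, -y, -z); pixel columns grow to the right and rows downward; lengths in m; the calibration is good to about 2 mm. A picture is of the moment at which its call begins. There is no depth.
- job.hand_in(): hands the job in; it is judged then, once.
Trained networks look in the newest picture that a camera, given by its name, has taken for a name from the list of things; names that differ only in an ending like _2 or _b are one class to them, and where a whole thing is asked for, a point or a joint stands for the part that bears it (a point fixed in the world has none). Each returns a list of dicts, best first, with "score" (0 to 1); they miss things now and then, are a little off and sometimes report something else, mostly with a low value. They report only what shows in the picture. A call takes as long as a camera call.
- search_frame(camera, thing): "pixel" ([column, row] in pixels, amid what is visible of it).
- cut_out(camera, thing): "pixels" (480x640 bool, what is visible of it) and "pixel" ([column, row] in pixels, amid what is visible of it).
The state is a dict: "t": time; "q": joint angles; "joint_vel": joint speeds; "joint_torque": joint torques, N m; "eef_pos": TCP position; "tool_rot": TCP orientation; "contact_force": force on the tool from outside, world axes, zero at the start; "torque": the same for the moment, N m; "gripper_width": opening from 0.0 (shut) to 1.0 (fully open); "grasp_force": force on a finger pad.
Only numpy, scipy, OpenCV 4.12 (cv2) and the standard library are available. Lean on these libraries where they do the work, as an engineer would, in place of code of your own. Each camera call takes 0.05 s, during which the arm holds its last target. There are 200 camera calls.

TASK

First open the vent valve on the side of the seed-drying box by turning its lever a full quarter turn, from across its pipe to in line with it. Then take the lid by its handle, pull it free of its sticky seal and hold it level over the box with a gap of about 4 cm all round to air the seeds: never let it jump up more than a hand's breadth (10 cm), and finish still holding it there, steady. Leave the beaker, the vial and the petri dish round the box where they stand.

Things in the scene. Friction and masses are not known exactly. Their poses are not given: they have to be found in the camera images.
- drying_box: White seed-drying box, fixed to the table, 220 mm deep (its x) by 280 mm wide (its y), 97 mm high with the lid shut (the handle stands higher). Origin: centre of its underside; x points from its front (the robot's side) to its back, y to its left, z up. A 14 mm steel vent pipe leaves its right (-y) wall along -y, 42 mm above the table, and passes through the vent valve.
- vent (a joint): Angle of the vent valve's lever about a vertical axis: 0 = closed, lever across the pipe, pointing to the box's -x (front); 1.571 = fully open at its stop, lever in line with the pipe, pointing to the box's -y (away from the box). It grows counter-clockwise seen from above. Starts within 0.3 of closed. Friction about 0.15 N m; stays where it is left.
- vent_axis (a point): Point on the vent valve's turning axis at mid-height of its lever, 78 mm above the table; in the box's frame at x -50, y -225 mm (85 mm outside the right wall).
- vent_tip (a point): Point on the lever 55 mm from the axis, at mid-height (78 mm above the table). The steel lever is a straight bar 10 mm thick (along its turning direction) and 20 mm high (from 68 to 88 mm above the table), and reaches to 65 mm from the axis.
- lid_handle (a point): Centre of the steel bridge handle's bar over the middle of the lid, 57 mm above the lid's origin (132 mm above the table when shut). The bar is 12 x 12 mm thick and 112 mm long, along the box's y, on a 12 mm post at each end (88 mm between the posts); 29 mm are free below the bar. Axes as the lid's.
- beaker: Bystander: glass beaker, 74 mm wide and 87 mm high, left of the box. Origin: centre of its underside.
- vial: Bystander: small capped vial, 23 mm in diameter and 60 mm high, in front of the box. Origin: centre of its underside.
- petri_dish: Bystander: petri dish, 93 mm in diameter and 14 mm high, right of the box behind the vent valve. Origin: centre of its underside.
- lid: Loose grey-framed lid with a clear pane, 228 x 288 mm, about 0.4 kg, on the box. Origin: middle of its underside, 75 mm above the table when shut; axes as the box's. Its plug frame reaches 10 mm into the box, squeezed there by sticky rubber lips: a straight upward pull at the handle meets a peak of about 12 to 20 N, which lets go once the lid has risen 6 to 10 mm; then 3 to 5 N carry it.
- rim (a point): Middle of the box's rim, 75 mm above the table, where the lid's origin lies when it is shut. Axes as the box's.

How it is judged:
By the outcome, as a careful person would: the job done as asked, in the order asked, and still so for the second after the job is handed in, while the arm keeps its last pose, push and grip.
It also fails if it takes over 54 s, if anything falls off the work surface, if the arm or the gripper's body presses on something with over 40 N, if the wrist force passes 120 N, or if a joint passes its speed limit or range.

## Working session

There is one attempt and no reset: what is moved stays moved. The work goes in short steps, Python scripts to look and compute and a shell command to move; the robot and the scene stay as the last step left them, time stands still between calls to the robot, and variables do not carry over. Pictures are saved under pics/ and viewed, at most 10 in all, crops included, and the job is handed in when it is done.

```bash
mkdir -p pics
cat > h.py <<'E'
import numpy as np, cv2
from station import telemetry, viewer, job, search_frame, cut_out
def ray(c,p):
    d=np.array([(p[0]-c["cx"])/c["fx"],-(p[1]-c["cy"])/c["fy"],-1.0])
    return np.array(c["origin"]),np.array(c["rotation"])@d
def at_z(c,p,z):
    o,d=ray(c,p); return o+d*(z-o[2])/d[2]
def proj(c,P):
    v=np.array(c["rotation"]).T@(np.array(P)-np.array(c["origin"]))
    return np.array([c["cx"]+c["fx"]*v[0]/-v[2], c["cy"]-c["fy"]*v[1]/-v[2]])
E
python3 - <<'E'
from h import *
np.set_printoptions(precision=4,suppress=True)
for n in ("scene","top"):
    c=viewer.read_camera(n); cv2.imwrite(f"pics/{n}0.png",c["img"][:,:,::-1])
    print(n,{k:v for k,v in c.items() if k!="img"})
    for t,z in (("lid_handle",.138),("lid",.09),("vent_tip",.088),("vent_axis",.088),("drying_box",.05),("beaker",.04),("vial",.03),("petri_dish",.01)):
        for r in search_frame(n,t)[:2]: print(t,r["score"],r["pixel"],at_z(c,r["pixel"],z))
print(telemetry.get_obs())
E
```

```text
scene {'fx': 456.0564487854651, 'fy': 456.0564487854651, 'cx': 321.9768190011619, 'cy': 248.50676766917218, 'origin': array([-0.1038,  0.4174,  0.4472]), 'rotation': array([-0.426 , -0.2716,  0.4826,  0.7154])}Traceback (most recent call last):
  File "<stdin>", line 7, in <module>
  File "h.py", line 7, in at_z
    o,d=ray(c,p); return o+d*(z-o[2])/d[2]
        ~~~^^^^^
  File "h.py", line 5, in ray
    return np.array(c["origin"]),np.array(c["rotation"])@d
                                 ~~~~~~~~~~~~~~~~~~~~~~~^~
ValueError: matmul: Input operand 1 has a mismatch in its core dimension 0, with gufunc signature (n?,k),(k,m?)->(n?,m?) (size 3 is different from 4)
```

```bash
cat > h.py <<'E'
import numpy as np, cv2
from scipy.spatial.transform import Rotation as R
from station import telemetry, viewer, job, search_frame, cut_out
np.set_printoptions(precision=4,suppress=True)
def rot(q): return R.from_quat(np.roll(q,-1)).as_matrix()
def ray(c,p):
    d=np.array([(p[0]-c["cx"])/c["fx"],-(p[1]-c["cy"])/c["fy"],-1.0])
    return np.array(c["origin"]),rot(c["rotation"])@d
def at_z(c,p,z):
    o,d=ray(c,p); return o+d*(z-o[2])/d[2]
def proj(c,P):
    v=rot(c["rotation"]).T@(np.array(P)-np.array(c["origin"]))
    return np.array([c["cx"]+c["fx"]*v[0]/-v[2], c["cy"]-c["fy"]*v[1]/-v[2]])
E
python3 - <<'E'
from h import *
for n in ("scene","top"):
    c=viewer.read_camera(n); cv2.imwrite(f"pics/{n}0.png",c["img"][:,:,::-1])
    print(n,{k:v for k,v in c.items() if k!="img"}, rot(c["rotation"])[:,2])
    for t,z in (("lid_handle",.138),("lid",.09),("vent_tip",.088),("vent_axis",.088),("drying_box",.05),("beaker",.04),("vial",.03),("petri_dish",.01)):
        for r in search_frame(n,t)[:2]: print(t,r["score"],r["pixel"],at_z(c,r["pixel"],z))
o=telemetry.get_obs(); print(o, rot(o["tool_rot"]))
E
```

```text
scene {'fx': 456.0564487854651, 'fy': 456.0564487854651, 'cx': 321.9768190011619, 'cy': 248.50676766917218, 'origin': array([-0.1038,  0.4174,  0.4472]), 'rotation': array([-0.426 , -0.2716,  0.4826,  0.7154])} [-0.7998  0.4592  0.3866]
lid_handle 0.82 [300.4, 278.9] [0.4468 0.1375 0.138 ]
lid_handle 0.43 [427.4, 263.0] [ 0.4048 -0.076   0.138 ]
lid 0.82 [300.1, 276.1] [0.5423 0.0895 0.09  ]
vent_tip 0.79 [426.6, 266.7] [ 0.4747 -0.1429  0.088 ]
vent_axis 0.74 [318.1, 323.1] [0.3953 0.1342 0.088 ]
drying_box 0.63 [315.1, 323.4] [0.4496 0.109  0.05  ]
beaker 0.73 [187.1, 323.0] [0.5608 0.2875 0.04  ]
vial 0.67 [390.6, 338.8] [0.3809 0.007  0.03  ]
vial 0.53 [302.1, 275.5] [0.6515 0.0295 0.03  ]
top {'fx': 531.6513300857189, 'fy': 531.6513300857189, 'cx': 320.48464541245744, 'cy': 245.04056048559033, 'origin': array([0.3975, 0.0228, 1.169 ]), 'rotation': array([-0.698 , -0.0633,  0.063 ,  0.7105])} [-0.1779  0.0012  0.984 ]
lid_handle 0.56 [296.2, 263.1] [0.5488 0.0698 0.138 ]
lid 0.98 [299.5, 265.9] [0.55   0.0653 0.09  ]
vent_tip 0.59 [408.7, 288.8] [ 0.4993 -0.1564  0.088 ]
vent_tip
[... 281 characters left out ...]
0.3] [ 0.6372 -0.1599  0.01  ]
petri_dish 0.26 [398.3, 284.2] [ 0.5171 -0.1471  0.01  ]
{'t': 1.05, 'q': array([ 1.0029,  0.477 ,  0.0224,  1.5554, -0.0115,  1.1093, -0.0831]), 'joint_vel': array([ 0.0009,  0.0003, -0.001 , -0.0011, -0.0005, -0.0013,  0.0008]), 'joint_torque': array([ -0.001 , -59.6343,   1.6056, -28.1545,   0.0125,   0.0017,
         0.    ]), 'eef_pos': array([ 0.2996, -0.6049,  0.2313]), 'tool_rot': array([0.0001, 0.9737, 0.2279, 0.    ]), 'contact_force': array([ 0.7772,  0.4945, -1.0587]), 'torque': array([-0.0076, -0.03  , -0.0008]), 'grasp_force': 0.0, 'gripper_width': 1.001617262491389} [[ 0.8961  0.4438  0.0001]
 [ 0.4438 -0.8961 -0.0001]
 [ 0.      0.0001 -1.    ]]
```

View pics/scene0.png

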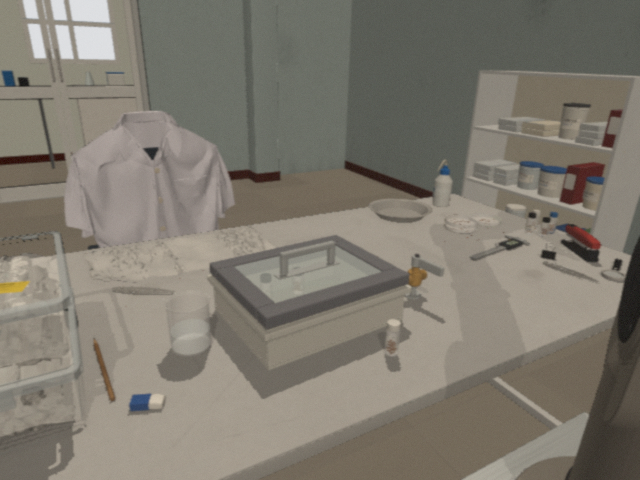

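View pics/top0.png

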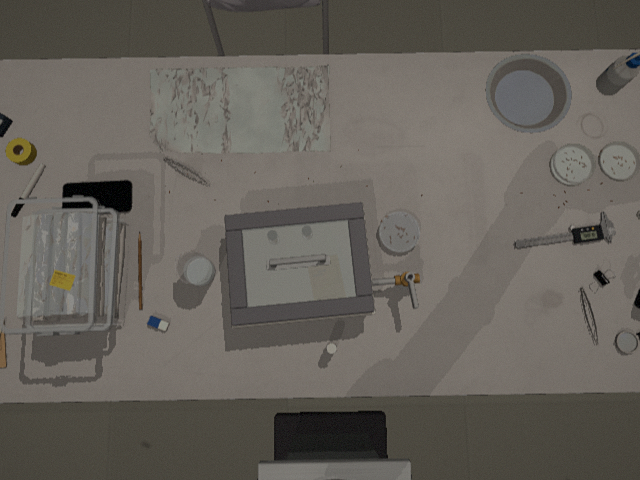

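Run:
```python
from h import *
c=viewer.read_camera("top"); im=c["img"][:,:,::-1]
for t in ("lid","vent_tip","lid_handle","petri_dish"):
    r=cut_out("top",t)
    if not r: print(t,"none"); continue
    m=r[0]["pixels"].astype(np.uint8); print(t,r[0]["score"],m.sum(),cv2.minAreaRect(cv2.findNonZero(m)))
    if t=="lid":
        k=max(cv2.findContours(m,0,2)[0],key=cv2.contourArea)
        q=cv2.approxPolyDP(cv2.convexHull(k),6,True)[:,0]; print(q)
        for p in q: print(p,at_z(c,p,.097)[:2])
    # overlay
a=cv2.resize(im[190:335,215:435],None,fx=3.6,fy=3.6,interpolation=cv2.INTER_CUBIC); cv2.imwrite("pics/c1.png",cv2.convertScaleAbs(a,alpha=1.3))
```

```text
lid 0.58 15754 ((297.8851623535156, 264.5608215332031), (112.7103042602539, 143.56410217285156), 84.9363784790039)
[[362 204]
 [371 312]
 [231 323]
 [226 215]]
[362 204] [ 0.6764 -0.0662]
[371 312] [ 0.4533 -0.0772]
[231 323] [0.4364 0.203 ]
[226 215] [0.658  0.2161]
vent_tip 0.64 285 ((411.2623596191406, 290.1237487792969), (36.51786422729492, 10.447891235351562), 84.2894058227539)
lid_handle 0.62 15590 ((297.5303955078125, 263.9970397949219), (110.96707153320312, 143.58749389648438), 84.488525390625)
petri_dish 0.77 1336 ((399.0, 232.0), (40.0, 40.0), 90.0)
```

View pics/c1.png

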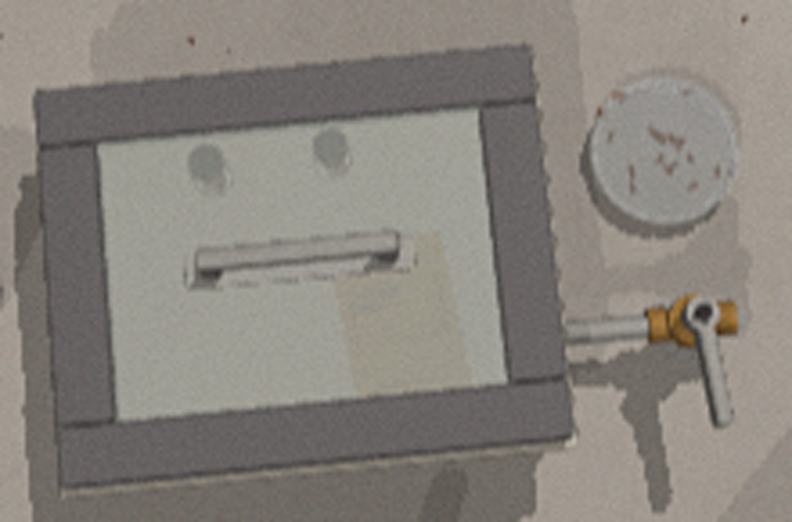

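The crop shows the lid corners at full-image pixels of about (225,216), (362,203), (374,311) and (232,325). The handle bar runs (269,260)–(326,257), the valve hub is at (410,277), and the lever end is at (416,308).

```bash
cat > box.py <<'E'
from h import *
from scipy.optimize import least_squares
def T(b,P): 
    c,s=np.cos(b[2]),np.sin(b[2]); return np.array([b[0]+c*P[0]-s*P[1],b[1]+s*P[0]+c*P[1],P[2]])
E
python3 - <<'E'
from box import *
c=viewer.read_camera("top")
obs=[((.114,.144,.097),(225,215.6)),((.114,-.144,.097),(362.2,202.5)),((-.114,-.144,.097),(373.9,311.4)),((-.114,.144,.097),(232.2,325.3)),
((0,.056,.138),(269.2,260.3)),((0,-.056,.138),(326.1,256.7)),((-.05,-.225,.088),(410.3,276.9))]
f=lambda b:np.concatenate([proj(c,T(b,P))-p for P,p in obs])
r=least_squares(f,[.55,.065,-.06],loss="soft_l1"); b=r.x; print(b,np.rad2deg(b[2])); print(f(b).reshape(-1,2))
ax=T(b,(-.05,-.225,.088)); print("axis",ax, at_z(c,(410.3,276.9),.088)); t=at_z(c,(416.1,308),.088); print("tip",t,np.linalg.norm(t-ax), "angle",np.arctan2(*(t-ax)[1::-1])-b[2]-np.pi)
for n,p,z in(("petri",(399,232),.01),("vial",(331,347),.06),("beaker",(198,270),.087)): print(n,at_z(c,p,z))
E
```

```text
[0.5563 0.0671 0.0767] 4.39368640818748
[[-0.5832 -1.0036]
 [ 0.4891 -0.6501]
 [ 1.0924  0.3157]
 [-0.7     0.0892]
 [-0.1135  1.6611]
 [-0.1243 -0.0649]
 [ 0.1466 -0.0786]]
axis [ 0.5237 -0.1611  0.088 ] [ 0.5235 -0.1608  0.088 ]
tip [ 0.4602 -0.1695  0.088 ] 0.06409845164390705 angle -6.228258153154346
petri [ 0.6334 -0.1537  0.01  ]
vial [0.3854 0.0037 0.06  ]
beaker [0.5456 0.2737 0.087 ]
```

```bash
cat >> box.py <<'E'
B=np.array([0.5563,0.0671,0.0767])
def go(pos,yaw):
    """shift/turn in current tool axes to reach tool-down pose with tool x at world yaw (rad)"""
    o=telemetry.get_obs(); M=rot(o["tool_rot"])
    G=np.array([[np.cos(yaw),np.sin(yaw),0],[np.sin(yaw),-np.cos(yaw),0],[0,0,-1.]])
    print("t %.2f xyz"%o["t"],M.T@(np.array(pos)-o["eef_pos"]),"rot",np.rad2deg(R.from_matrix(M.T@G).as_rotvec()),"F",o["contact_force"])
E
python3 - <<'E'
from box import *
a=np.array([.5237,-.1611]); th=.0767+.055; 
p=a-.048*np.array([np.cos(th),np.sin(th)]); print(p)
go([*p,.16],th)
E
```

```text
[ 0.4761 -0.1674]
t 1.35 xyz [ 0.3524 -0.3137  0.0713] rot [-0.0008  0.0003 18.7958] F [-0.0247 -0.4409 -0.0369]
```

```bash
python3 -m crank '[{"delta_rot":[0,0,4],"xyz":[0.04,-0.035,0],"fingers":-0.2},{"delta_rot":[0,0,8],"xyz":[0.075,-0.066,0],"fingers":-0.2},{"delta_rot":[0,0,12],"xyz":[0.11,-0.098,0],"fingers":-0.2},{"delta_rot":[0,0,16],"xyz":[0.145,-0.13,0],"fingers":-0.2},{"delta_rot":[0,0,18.8],"xyz":[0.18,-0.16,0],"fingers":-0.2},{"delta_rot":[0,0,18.8],"xyz":[0.215,-0.19,0],"fingers":-0.2},{"delta_rot":[0,0,18.8],"xyz":[0.25,-0.222,0],"fingers":-0.2},{"delta_rot":[0,0,18.8],"xyz":[0.285,-0.254,0.02],"fingers":-0.2},{"delta_rot":[0,0,18.8],"xyz":[0.32,-0.285,0.045],"fingers":-0.2},{"delta_rot":[0,0,18.8],"xyz":[0.352,-0.314,0.071],"fingers":-0.2}]' 30
python3 -m crank '[{"delta_rot":[0,0,0],"xyz":[0,0,0],"fingers":-0.2},{"delta_rot":[0,0,0],"xyz":[0,0,0],"fingers":-0.2}]'
python3 - <<'E'
from box import *
go([.4761,-.1674,.06],.0767+.055)
c=viewer.read_camera("scene"); im=c["img"][:,:,::-1]
cv2.imwrite("pics/s2.png",cv2.resize(im[150:330,300:520],None,fx=3,fy=3))
E
```

```text
t: 2.35
eef_pos: [0.4752, -0.1696, 0.163]
tool_rot: [0.0, 0.998, 0.066, 0.001]
contact_force: [0.9, -0.6, 0.1]
gripper_width: 0.602
grasp_force: 0.0
t: 2.55
eef_pos: [0.4742, -0.1703, 0.1625]
tool_rot: [-0.0, 0.998, 0.067, -0.001]
contact_force: [0.4, 0.5, 0.1]
gripper_width: 0.604
grasp_force: 0.0
t 2.55 xyz [ 0.0024 -0.0026  0.1024] rot [-0.023   0.057   0.1508] F [0.4136 0.4877 0.0633]
```

View pics/s2.png

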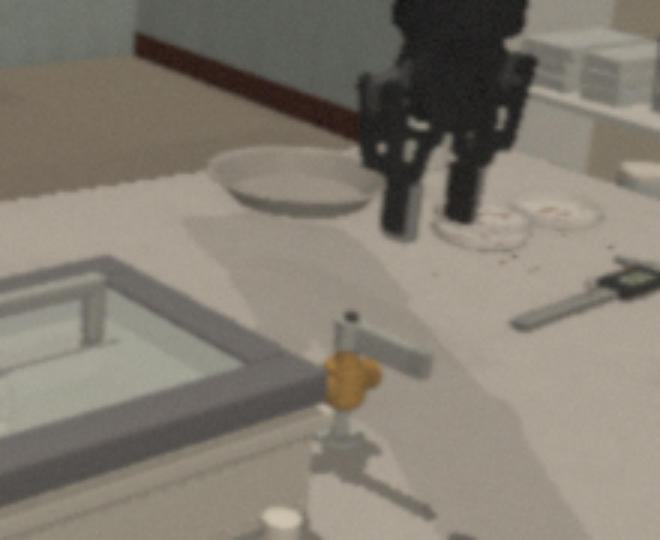

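The open fingers (crop ≈(400,215) and (465,200)) stand above the lever (crop ≈(350–430,330–370)), one on each side of it. Next I descend and grip.

```bash
python3 -m crank '[{"delta_rot":[0,0,0],"xyz":[0.002,-0.002,0.02],"fingers":-0.2},{"delta_rot":[0,0,0],"xyz":[0.002,-0.002,0.045],"fingers":-0.2},{"delta_rot":[0,0,0],"xyz":[0.002,-0.003,0.07],"fingers":-0.2},{"delta_rot":[0,0,0],"xyz":[0.002,-0.003,0.09],"fingers":-0.2},{"delta_rot":[0,0,0],"xyz":[0.002,-0.003,0.101],"fingers":-0.2},{"delta_rot":[0,0,0],"xyz":[0.002,-0.003,0.101],"fingers":-0.2}]'
python3 -m crank '[{"delta_rot":[0,0,0],"xyz":[0,0,0],"fingers":0.3},{"delta_rot":[0,0,0],"xyz":[0,0,0],"fingers":0.6},{"delta_rot":[0,0,0],"xyz":[0,0,0],"fingers":1},{"delta_rot":[0,0,0],"xyz":[0,0,0],"fingers":1},{"delta_rot":[0,0,0],"xyz":[0,0,0],"fingers":1},{"delta_rot":[0,0,0],"xyz":[0,0,0],"fingers":1}]' 25
python3 - <<'E'
from box import *
o=telemetry.get_obs(); a=np.array([.5237,-.1611]); d=a-o["eef_pos"][:2]; print(np.linalg.norm(d),np.arctan2(d[1],d[0])-.0767, o["contact_force"])
M=rot(o["tool_rot"]); p=M.T@np.array([*d,0]); print("axis in tool",p)
# rotate about the axis CCW by phi: tool-frame rotation -phi about z
for k in range(1,21):
    ph=np.deg2rad(-4.4*k); Rz=np.array([[np.cos(ph),-np.sin(ph)],[np.sin(ph),np.cos(ph)]])
    print(k,-4.4*k,p[:2]-Rz@p[:2])
E
```

```text
t: 3.2
eef_pos: [0.4749, -0.1693, 0.0612]
tool_rot: [0.0, 0.998, 0.065, -0.001]
contact_force: [0.4, 0.1, -0.2]
gripper_width: 0.599
grasp_force: 0.0
t: 3.8
eef_pos: [0.4764, -0.1683, 0.0628]
tool_rot: [0.0, 0.998, 0.066, 0.001]
contact_force: [-0.5, -0.7, 7.2]
gripper_width: 0.106
grasp_force: 28.8
0.047828890302532706 0.07462117809298606 [-0.4809 -0.6912  7.1599]
axis in tool [ 0.0478 -0.0009  0.0001]
1 -4.4 [0.0002 0.0037]
2 -8.8 [0.0007 0.0073]
3 -13.200000000000001 [0.0015 0.0109]
4 -17.6 [0.0025 0.0144]
5 -22.0 [0.0038 0.0178]
6 -26.400000000000002 [0.0054 0.0212]
7 -30.800000000000004 [0.0072 0.0244]
8 -35.2 [0.0093 0.0274]
9 -39.6 [0.0116 0.0303]
10 -44.0 [0.0141 0.033 ]
11 -48.400000000000006 [0.0168 0.0354]
12 -52.800000000000004 [0.0196 0.0377]
13 -57.2 [0.0227 0.0398]
14 -61.60000000000001 [0.0259 0.0416]
15 -66.0 [0.0292 0.0431]
16 -70.4 [0.0327 0.0444]
17 -74.80000000000001 [0.0362 0.0455]
18 -79.2 [0.0398 0.0462]
19 -83.60000000000001 [0.0434 0.0467]
20 -88.0 [0.0471 0.0469]
```

```bash
python3 -m crank '[{"delta_rot":[0,0,-4.4],"xyz":[0.0002,0.0037,0],"fingers":1},{"delta_rot":[0,0,-8.8],"xyz":[0.0007,0.0073,0],"fingers":1},{"delta_rot":[0,0,-13.2],"xyz":[0.0015,0.0109,0],"fingers":1},{"delta_rot":[0,0,-17.6],"xyz":[0.0025,0.0144,0],"fingers":1},{"delta_rot":[0,0,-22],"xyz":[0.0038,0.0178,0],"fingers":1},{"delta_rot":[0,0,-26.4],"xyz":[0.0054,0.0212,0],"fingers":1},{"delta_rot":[0,0,-30.8],"xyz":[0.0072,0.0244,0],"fingers":1},{"delta_rot":[0,0,-35.2],"xyz":[0.0093,0.0274,0],"fingers":1},{"delta_rot":[0,0,-39.6],"xyz":[0.0116,0.0303,0],"fingers":1},{"delta_rot":[0,0,-44],"xyz":[0.0141,0.033,0],"fingers":1}]'
python3 - <<'E'
from box import *
o=telemetry.get_obs(); a=np.array([.5237,-.1611]); d=a-o["eef_pos"][:2]; print(np.linalg.norm(d),"vent by pos",np.arctan2(d[1],d[0])-.0767)
M=rot(o["tool_rot"]); print("by yaw",np.arctan2(M[1,0],M[0,0])-.0767,o["contact_force"],o["torque"])
p=M.T@np.array([*d,0]); print("axis in tool",p)
for k in range(1,12):
    ph=np.deg2rad(-4.4*k); Rz=np.array([[np.cos(ph),-np.sin(ph)],[np.sin(ph),np.cos(ph)]])
    print(k,-4.4*k,p[:2]-Rz@p[:2])
E
```

```text
t: 4.8
eef_pos: [0.4945, -0.1999, 0.0628]
tool_rot: [0.001, 0.9, 0.436, 0.0]
contact_force: [-2.6, -1.6, 7.5]
gripper_width: 0.106
grasp_force: 28.8
0.048553148389541174 vent by pos 0.8477225247629673
by yaw 0.8245436974661648 [-2.6372 -1.6087  7.5327] [-0.0823  0.3217 -0.1907]
axis in tool [ 0.0485 -0.0011 -0.    ]
1 -4.4 [0.0002 0.0037]
2 -8.8 [0.0007 0.0074]
3 -13.200000000000001 [0.0015 0.0111]
4 -17.6 [0.0026 0.0146]
5 -22.0 [0.004  0.0181]
6 -26.400000000000002 [0.0056 0.0215]
7 -30.800000000000004 [0.0074 0.0247]
8 -35.2 [0.0095 0.0278]
9 -39.6 [0.0119 0.0307]
10 -44.0 [0.0144 0.0334]
11 -48.400000000000006 [0.0172 0.0359]
```

```bash
python3 -m crank '[{"delta_rot":[0,0,-4.4],"xyz":[0.0002,0.0037,0],"fingers":1},{"delta_rot":[0,0,-8.8],"xyz":[0.0007,0.0074,0],"fingers":1},{"delta_rot":[0,0,-13.2],"xyz":[0.0015,0.0111,0],"fingers":1},{"delta_rot":[0,0,-17.6],"xyz":[0.0026,0.0146,0],"fingers":1},{"delta_rot":[0,0,-22],"xyz":[0.004,0.0181,0],"fingers":1},{"delta_rot":[0,0,-26.4],"xyz":[0.0056,0.0215,0],"fingers":1},{"delta_rot":[0,0,-30.8],"xyz":[0.0074,0.0247,0],"fingers":1},{"delta_rot":[0,0,-35.2],"xyz":[0.0095,0.0278,0],"fingers":1},{"delta_rot":[0,0,-39.6],"xyz":[0.0119,0.0307,0],"fingers":1},{"delta_rot":[0,0,-42],"xyz":[0.0133,0.0322,0],"fingers":1}]'
python3 -m crank '[{"delta_rot":[0,0,-2],"xyz":[0.0001,0.0017,0],"fingers":1},{"delta_rot":[0,0,-4],"xyz":[0.0002,0.0034,0],"fingers":1},{"delta_rot":[0,0,-4],"xyz":[0.0002,0.0034,0],"fingers":1}]'
cat > st.py <<'E'
from box import *
o=telemetry.get_obs(); a=np.array([.5237,-.1611]); d=a-o["eef_pos"][:2]; print(np.linalg.norm(d),"vent by pos",np.arctan2(d[1],d[0])-.0767)
M=rot(o["tool_rot"]); print("by yaw",np.arctan2(M[1,0],M[0,0])-.0767,o["contact_force"],o["torque"],M.T@o["contact_force"])
E
python3 st.py
```

```text
t: 5.8
eef_pos: [0.5279, -0.2103, 0.0629]
tool_rot: [0.001, 0.685, 0.729, -0.001]
contact_force: [-2.6, -4.2, 8.1]
gripper_width: 0.109
grasp_force: 28.9
t: 6.1
eef_pos: [0.5288, -0.2102, 0.0627]
tool_rot: [-0.001, 0.661, 0.751, -0.002]
contact_force: [-7.7, -2.5, 13.2]
gripper_width: 0.112
grasp_force: 45.8
0.049336363580716414 vent by pos 1.5972823174122373
by yaw 1.6212541805170364 [-7.6687 -2.4725 13.1939] [-0.3262  1.7159 -1.033 ] [ -1.499   -7.9768 -13.1577]
```

```bash
python3 -m crank '[{"delta_rot":[0,0,0],"xyz":[0,0,0],"fingers":0.5},{"delta_rot":[0,0,0],"xyz":[0,0,0],"fingers":0},{"delta_rot":[0,0,0],"xyz":[0,0,0],"fingers":0},{"delta_rot":[0,0,0],"xyz":[0,0,-0.02],"fingers":0},{"delta_rot":[0,0,0],"xyz":[0,0,-0.05],"fingers":0},{"delta_rot":[0,0,0],"xyz":[0,0,-0.085],"fingers":0},{"delta_rot":[0,0,0],"xyz":[0,0,-0.12],"fingers":0},{"delta_rot":[0,0,0],"xyz":[0,0,-0.15],"fingers":0}]'
python3 - <<'E'
from box import *
c=viewer.read_camera("scene"); im=c["img"][:,:,::-1]
cv2.imwrite("pics/s3.png",cv2.resize(im[220:320,360:500],None,fx=4,fy=4))
for th in (0,.05,-.05,.1):
  e=T(B,(-.05+.065*np.sin(th),-.225-.065*np.cos(th),.088)); print(th,(proj(c,e)-[360,220])*4)
print((proj(c,T(B,(-.05,-.225,.088)))-[360,220])*4)
h=T(B,(0,0,.132)); print("handle",h); go([*h[:2],.20],B[2]+np.pi/2)
go([*h[:2],.20],B[2]-np.pi/2)
E
```

```text
t: 6.9
eef_pos: [0.5313, -0.2077, 0.2136]
tool_rot: [0.001, 0.659, 0.752, 0.0]
contact_force: [0.5, -1.4, -0.4]
gripper_width: 0.498
grasp_force: 0.0
0 [319.2806 116.6129]
0.05 [314.4436 114.5418]
-0.05 [323.9226 118.7575]
0.1 [309.4239 112.5482]
[228.0372 142.5161]
handle [0.5563 0.0671 0.132 ]
t 6.95 xyz [0.27   0.0583 0.0179] rot [0.4318 0.2028 3.189 ] F [1.8784 0.7134 2.7442]
t 6.95 xyz [0.27   0.0583 0.0179] rot [  -0.313     0.6664 -176.8095] F [1.8784 0.7134 2.7442]
```

View pics/s3.png

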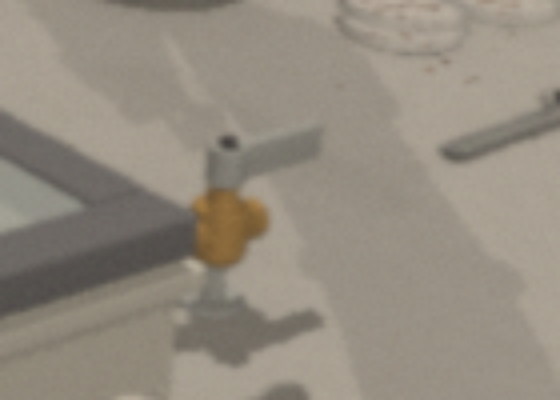

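The lever's free end is at crop ≈(320,125) and the hub at (228,143). The projection for fully open is (319,117), so the lever is in line with the pipe and the valve is open. The handle is next.

```bash
python3 -m crank '[{"delta_rot":[0.1,0,1],"xyz":[0.03,0.007,0],"fingers":-0.2},{"delta_rot":[0.2,0.1,2],"xyz":[0.07,0.015,0],"fingers":-0.2},{"delta_rot":[0.3,0.1,3.2],"xyz":[0.11,0.024,0.005],"fingers":-0.2},{"delta_rot":[0.4,0.2,3.2],"xyz":[0.15,0.033,0.01],"fingers":-0.2},{"delta_rot":[0.4,0.2,3.2],"xyz":[0.19,0.041,0.014],"fingers":-0.2},{"delta_rot":[0.4,0.2,3.2],"xyz":[0.23,0.05,0.018],"fingers":-0.2},{"delta_rot":[0.4,0.2,3.2],"xyz":[0.255,0.055,0.018],"fingers":-0.2},{"delta_rot":[0.4,0.2,3.2],"xyz":[0.27,0.0583,0.018],"fingers":-0.2},{"delta_rot":[0.4,0.2,3.2],"xyz":[0.27,0.0583,0.018],"fingers":-0.2},{"delta_rot":[0.4,0.2,3.2],"xyz":[0.27,0.0583,0.018],"fingers":-0.2}]'
python3 - <<'E'
from box import *
c=viewer.read_camera("scene"); im=c["img"][:,:,::-1]
cv2.imwrite("pics/s4.png",cv2.resize(im[140:340,180:440],None,fx=3,fy=3))
for y in (-.056,.056): print((proj(c,T(B,(0,y,.138)))-[180,140])*3)
h=T(B,(0,0,.132)); go([*h[:2],.113],B[2]+np.pi/2)
E
```

```text
t: 7.95
eef_pos: [0.5534, 0.0659, 0.1936]
tool_rot: [-0.003, 0.68, 0.733, -0.002]
contact_force: [0.4, -0.6, 0.6]
gripper_width: 0.597
grasp_force: 0.0
[461.409  300.5738]
[300.5309 337.5024]
t 8.00 xyz [0.0016 0.0037 0.0805] rot [-0.4295 -0.1217 -0.1844] F [ 0.3798 -0.8387  0.1933]
```

View pics/s4.png

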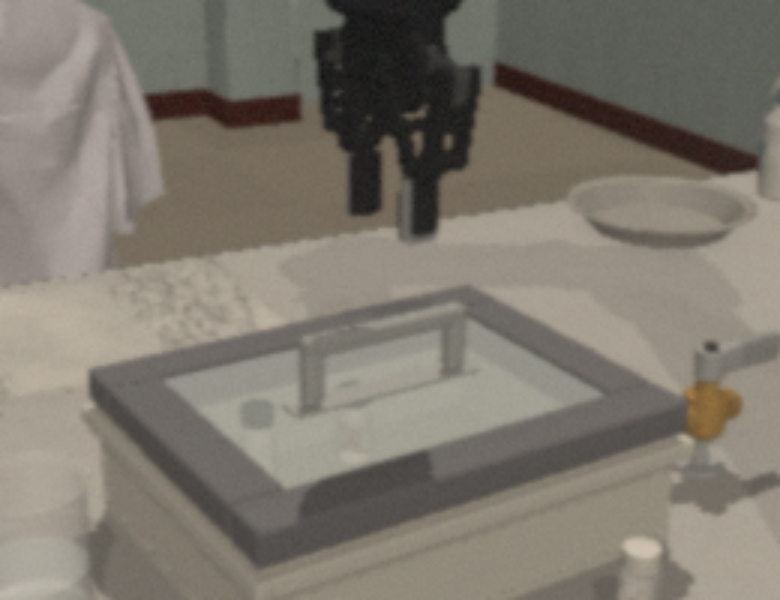

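The bar ends at crop (465,304) and (303,336) match the projections, and the fingers straddle the bar. I descend and grip.

```bash
python3 -m crank '[{"delta_rot":[-0.4,-0.1,0],"xyz":[0.0016,0.003,0.01],"fingers":-0.2},{"delta_rot":[-0.4,-0.1,0],"xyz":[0.0016,0.003,0.03],"fingers":-0.2},{"delta_rot":[-0.4,-0.1,0],"xyz":[0.0016,0.003,0.05],"fingers":-0.2},{"delta_rot":[-0.4,-0.1,0],"xyz":[0.0016,0.003,0.065],"fingers":-0.2},{"delta_rot":[-0.4,-0.1,0],"xyz":[0.0016,0.003,0.077],"fingers":-0.2},{"delta_rot":[-0.4,-0.1,0],"xyz":[0.0016,0.003,0.077],"fingers":-0.2},{"delta_rot":[-0.4,-0.1,0],"xyz":[0.0016,0.003,0.077],"fingers":-0.2}]'
python3 - <<'E'
from box import *
h=T(B,(0,0,.132)); go([*h[:2],.113],B[2]+np.pi/2)
E
python3 -m crank '[{"delta_rot":[0,0,0],"xyz":[0,0,0],"fingers":0.2},{"delta_rot":[0,0,0],"xyz":[0,0,0],"fingers":0.5},{"delta_rot":[0,0,0],"xyz":[0,0,0],"fingers":1},{"delta_rot":[0,0,0],"xyz":[0,0,0],"fingers":1},{"delta_rot":[0,0,0],"xyz":[0,0,0],"fingers":1},{"delta_rot":[0,0,0],"xyz":[0,0,0],"fingers":1}]' 90
python3 st.py
```

```text
t: 8.7
eef_pos: [0.5558, 0.0693, 0.1169]
tool_rot: [-0.001, 0.68, 0.733, 0.001]
contact_force: [0.2, -0.4, 1.0]
gripper_width: 0.601
grasp_force: 0.0
t 8.70 xyz [-0.0022  0.0003  0.0039] rot [ 0.0062 -0.0948 -0.0591] F [ 0.2018 -0.4176  1.0184]
t: 9.3
eef_pos: [0.5563, 0.0694, 0.1177]
tool_rot: [0.0, 0.68, 0.733, 0.001]
contact_force: [-1.1, -1.2, 5.7]
gripper_width: 0.116
grasp_force: 88.4
0.23279636226587894 vent by pos -1.7877944359645321
by yaw 1.5699684924275716 [-1.0517 -1.165   5.7418] [-0.1269  0.168   0.0844] [-1.0744 -1.128  -5.745 ]
```

```bash
python3 -m crank '[{"delta_rot":[0,0,0],"xyz":[0,0,-0.001],"fingers":1},{"delta_rot":[0,0,0],"xyz":[0,0,-0.002],"fingers":1},{"delta_rot":[0,0,0],"xyz":[0,0,-0.003],"fingers":1},{"delta_rot":[0,0,0],"xyz":[0,0,-0.004],"fingers":1},{"delta_rot":[0,0,0],"xyz":[0,0,-0.005],"fingers":1},{"delta_rot":[0,0,0],"xyz":[0,0,-0.006],"fingers":1}]'; python3 st.py
```

```text
t: 9.9
eef_pos: [0.5544, 0.0689, 0.122]
tool_rot: [-0.001, 0.68, 0.733, -0.001]
contact_force: [2.3, 0.2, -14.4]
gripper_width: 0.116
grasp_force: 87.6
0.2320372211437261 vent by pos -1.7801925115601451
by yaw 1.5699235808889676 [  2.2828   0.1666 -14.3506] [ 0.2078 -0.6045  0.1635] [-0.0231  2.3267 14.3445]
```

```bash
python3 -m crank '[{"delta_rot":[0,0,0],"xyz":[0,0,-0.001],"fingers":1},{"delta_rot":[0,0,0],"xyz":[0,0,-0.002],"fingers":1},{"delta_rot":[0,0,0],"xyz":[0,0,-0.003],"fingers":1},{"delta_rot":[0,0,0],"xyz":[0,0,-0.004],"fingers":1},{"delta_rot":[0,0,0],"xyz":[0,0,-0.005],"fingers":1},{"delta_rot":[0,0,0],"xyz":[0,0,-0.006],"fingers":1},{"delta_rot":[0,0,0],"xyz":[0,0,-0.007],"fingers":1},{"delta_rot":[0,0,0],"xyz":[0,0,-0.008],"fingers":1}]'; python3 st.py
```

```text
t: 10.7
eef_pos: [0.5557, 0.0692, 0.1312]
tool_rot: [-0.0, 0.68, 0.733, 0.001]
contact_force: [-0.2, -0.3, -3.6]
gripper_width: 0.123
grasp_force: 89.2
0.2325245829277254 vent by pos -1.785454063771073
by yaw 1.569720389609784 [-0.1571 -0.2679 -3.637 ] [0.0126 0.0341 0.0215] [-0.2601 -0.1779  3.6366]
```

```bash
python3 -m crank '[{"delta_rot":[0,0,0],"xyz":[0,0,-0.002],"fingers":1},{"delta_rot":[0,0,0],"xyz":[0,0,-0.005],"fingers":1},{"delta_rot":[0,0,0],"xyz":[0,0,-0.009],"fingers":1},{"delta_rot":[0,0,0],"xyz":[0,0,-0.013],"fingers":1},{"delta_rot":[0,0,0],"xyz":[0,0,-0.017],"fingers":1},{"delta_rot":[0,0,0],"xyz":[0,0,-0.021],"fingers":1},{"delta_rot":[0,0,0],"xyz":[0,0,-0.024],"fingers":1},{"delta_rot":[0,0,0],"xyz":[0,0,-0.026],"fingers":1},{"delta_rot":[0,0,0],"xyz":[0,0,-0.027],"fingers":1},{"delta_rot":[0,0,0],"xyz":[0,0,-0.027],"fingers":1}]'; python3 st.py
python3 - <<'E'
from box import *
c=viewer.read_camera("scene"); im=c["img"][:,:,::-1]
cv2.imwrite("pics/s5.png",cv2.resize(im[190:380,180:440],None,fx=3,fy=3))
for x,y in ((.114,.144),(-.114,.144),(-.114,-.144),(.114,-.144)): print(*[(proj(c,T(B,(x,y,z)))-[180,190])*3 for z in (.115,.137)])
for x,y in ((-.11,.14),(-.11,-.14)): print("rim",(proj(c,T(B,(x,y,.075)))-[180,190])*3)
E
```

```text
t: 11.7
eef_pos: [0.5556, 0.0692, 0.1578]
tool_rot: [-0.001, 0.68, 0.733, 0.001]
contact_force: [0.4, 0.9, -2.8]
gripper_width: 0.119
grasp_force: 89.2
0.23252444158675345 vent by pos -1.784974174576982
by yaw 1.5698581880576836 [ 0.3566  0.92   -2.755 ] [0.0391 0.011  0.029 ] [0.8862 0.4252 2.7564]
[ 82.1683 187.7214] [ 79.4371 154.0411]
[255.0784 349.5348] [253.8865 308.9356]
[693.8119 220.6723] [697.5282 186.3176]
[469.4203 106.4525] [470.5043  77.2493]
rim [260.6867 414.562 ]
rim [677.7067 280.2797]
```

View pics/s5.png

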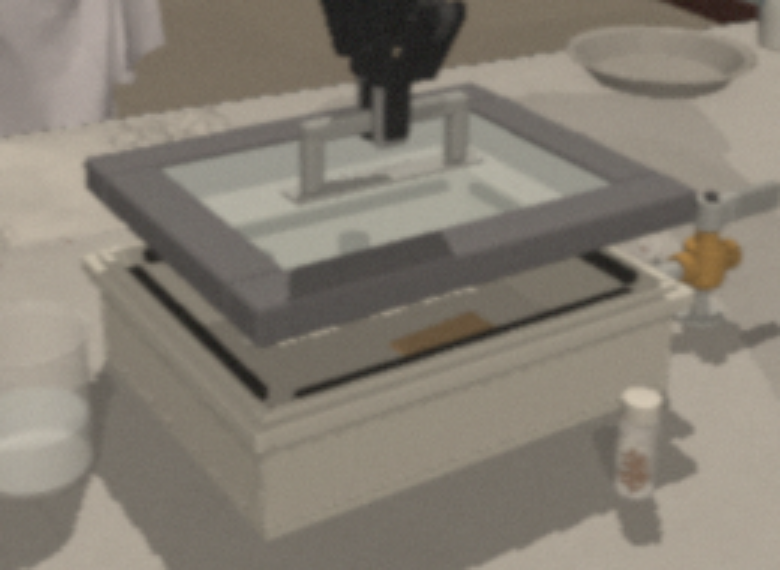

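The lid hangs level over the box. Its front-left corner is at about (262,345) and its right corner at about (692,225), both within a few crop pixels of the projections for a 40 mm level lift. The beaker and vial have not moved, and the lever is still open. I let it settle, then hand in.

```bash
python3 -m crank '[{"delta_rot":[0,0,0],"xyz":[0,0,-0.0005],"fingers":1},{"delta_rot":[0,0,0],"xyz":[0,0,-0.0005],"fingers":1},{"delta_rot":[0,0,0],"xyz":[0,0,-0.0005],"fingers":1},{"delta_rot":[0,0,0],"xyz":[0,0,-0.0005],"fingers":1},{"delta_rot":[0,0,0],"xyz":[0,0,-0.0005],"fingers":1},{"delta_rot":[0,0,0],"xyz":[0,0,-0.0005],"fingers":1}]'; python3 -c "
from station import job
print(job.hand_in())"
```

```text
t: 12.35
eef_pos: [0.5556, 0.0692, 0.1583]
tool_rot: [-0.001, 0.68, 0.733, 0.0]
contact_force: [-1.0, 0.0, -3.8]
gripper_width: 0.117
grasp_force: 89.2
the job is handed in; nothing more can be done
None
```

The job is handed in at about 12 s: the vent valve is turned to its open stop, and the lid is pulled free and held level about 4 cm above the rim. The beaker and vial stand where they were; I did not re-check the petri dish, though no move went near it.

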